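# Snug the adjustable wrench and nip up a valve nut

### The job

An adjustable wrench sits round the big hexagon nut on top of the brass valve, with its jaw still wide open. Roll the wrench's worm until the jaw is snug against the nut, and only then use the handle to turn the nut about an eighth of a turn (45 degrees) clockwise, seen from above. Leave the wrench there with its jaw still snug.

Things in the scene. Friction and masses are not known exactly. Their poses are not given: they have to be found in the camera images.
- worm_top (a point): Top of the worm: dark knurled wheel, 28 mm diameter, 24 mm long, lying on the steel wrench's head between nut and handle; head top is 16 mm lower, nut top 11.5 mm lower. Its axle is level, square to the handle, 14 mm below. Axes turn with the wrench: x along the handle, away from the nut; y level along the axle; z up. Roll it by rubbing its top with a shut fingertip along +x (nut towards handle).
- washer (a joint): How far the whole wrench is pressed down on the spring washer it rides on, m: 0 free, 0.006 fully down (3 N to start, 9 N fully down). Fingertips dragged level 3 to 4 mm below worm_top drive the worm well by friction. One drag may not be enough; lift for the way back, as rolling the other way opens the jaw.
- jaw (a joint): Gap left between the sliding jaw and the nut's flat, m: 0.007 to 0.011 at the start, within 0.001 of 0 when snug. It closes by 0.36 mm for each mm the worm's top is rolled towards the handle; once snug the worm stops and the finger merely slips.
- handle_mid (a point): Middle of the wrench's handle, half-way up: a level steel bar 23 mm wide, 12 mm high, underside 63 mm above the table. This point is 140 mm from the nut's axis; the bar runs from 88 to 211 mm from it. Axes as worm_top. Clockwise from above, the handle goes to its own -y. It swings about the nut's axis with a steady drag (2 to 3 N here) and stays where left.
- nut_top (a point): Centre of the top of the hexagon nut (36 mm across flats), on its upright axis, 81.5 mm above the table. The brass valve under it (about 84 x 80 mm) is bolted down. A smaller valve without a wrench stands further back.
- nut (a joint): Turn of the nut, rad, clockwise from above, 0 at the start; 45 degrees is 0.785. The wrench turns it only when the jaw is snug.

How it is judged:
By the outcome, as a careful person would: the job done as asked, in the order asked, and still so for the second after the job is handed in, with the robot touching nothing.
It also fails if it takes over 48 s, if anything falls off the work surface, if the arm or the gripper's body presses on something with over 40 N, if the wrist force passes 120 N, or if a joint passes its speed limit or range.

### The arm

A 7-joint arm with a two-finger parallel gripper is mounted at the origin on a cart in front of the work surface, level with it; the furniture and walls round the work are solid. World frame = base frame: x ahead of the robot, y to its left, z up, the work surface at z = 0. Lengths are in m, angles in rad, forces in N, time in s.
With the tool pointing down it reaches from about 0.425 to 0.95 m from the base axis. Payload 4.7 kg.
Tool frame: the origin (TCP) lies midway between the tips of the shut fingers; the grasp point (between the pads) lies 19 mm behind it; z points along the fingers, x is the direction in which the jaws open and shut, and the axes are right-handed (so a half turn about z gives the same grasp; the last joint's range is limited). The gripper opens to 85 mm and grips with 20 to 120 N. Pads are 22 mm wide; open, the fingers measure 114 mm over their backs; the gripper's body (76 mm by 85 mm) begins 54 mm behind the grasp point. The pads swing forward as they close: fully open they stand 13 mm farther back than shut.
Start: joints at [1.246, 0.469, -0.049, 1.532, 0.024, 1.141, -0.082], TCP at [0.197, -0.646, 0.231] pointing down, gripper open.
Joint ranges: [-2.59, 2.59], [-0.33, 1.99], [-1.39, 1.29], [0.1, 2.45], [-1.04, 4.18], [0.21, 1.99], [-2.66, 2.66]. Speed limits (rad/s): [2.57, 2.57, 3.14, 3.14, 3.14, 3.14, 3.14].

### API

Orientations are given as [roll, pitch, yaw] about the fixed x, y, z axes, in that order (R = Rz(yaw) Ry(pitch) Rx(roll)).
In Python, from workcell import monitor, viewer, workorder, finder gives the robot as it stands. The module is installed in compiled form; this text tells all that it offers.
- The arm moves only by the shell command python3 -m pendant 'ROWS' [FORCE]. ROWS is JSON, a list of rows, each an object of numbers: "claw": the opening, from -1 (shut) to 1 (fully open), so that 0 is half open; "x", "y", "z": the shift along the tool's x, y, z in cm; "rx", "ry", "rz": the turn, a rotation vector about the tool's x, y, z in rad. In form: [{"claw": .., "x": .., "y": .., "z": .., "rx": .., "ry": .., "rz": ..}, ...]. A call has exactly 5 rows; each row is the pose to reach, as a shift and turn from the pose commanded when the call began, along the tool's axes at that moment; what a row does not reach only later rows make up. A row lasts 1/12 s, in which the tool goes at most 41.7 mm and 7.16 degrees, less where a joint would pass 70% of its speed; a pose out of reach is approached as far as the arm can. A call with a gripper value outside its range is refused whole. The fingers move at their own pace and stop on an object; FORCE is the grip in N (left out, the last holds). Time passes only in rows, so rows that repeat a pose let the fingers close, or fill a call up. It gives the time, the measured TCP pose, the force and the opening at its end, in the units of the state.
- monitor.state(): the state, without advancing time (a new reading comes with each control period).
- viewer.read_camera(name): name is "scene" or "top"; returns a dict with "image" (400x640x3 uint8, red, green, blue), "fx", "fy", "cx", "cy" (pixels), "R" (3x3) and "t" (3): a world point X has camera coordinates R X + t. Camera axes: x right, y down, z forward; pixel columns grow to the right and rows downward; lengths in m; the calibration is good to about 2 mm. A picture is of the moment at which its call begins. There is no depth.
- workorder.hand_in(): hands the job in, once; it reports no verdict.
Trained networks look in a picture, given as the dict that the camera call returned (one of the last four; its "shot" number tells which), for a name from the list of things; names that differ only in an ending like _2 or _b are one class to them, and where a whole thing is asked for, a point or a joint stands for the part that bears it (a point fixed in the world has none). Each returns a list of dicts, best first, with "score" (0 to 1); they miss things now and then, are a little off and sometimes report something else, mostly with a low value. They report only what shows in the picture. A call takes as long as a camera call.
- finder.spot_in(picture, query): "rect" ([left, top, right, bottom] as shares, 0 to 1, of the picture: columns of its width, rows of its height, round what is visible of it).
- finder.cut_out(picture, query): "pixels" (400x640 bool, what is visible of it) and "rect" ([left, top, right, bottom] as shares, 0 to 1, of the picture: columns of its width, rows of its height, round what is visible of it).
The state is a dict: "time": time; "q": joint angles; "joint_velocities": joint speeds; "joint_efforts": joint torques, N m; "eef_pos": TCP position; "eef_rot": TCP orientation; "force": force on the tool from outside, world axes, zero at the start; "torque": the same for the moment, N m; "grip_width": finger opening in m.
Only numpy, scipy, OpenCV 4.12 (cv2) and the standard library are available. Lean on these libraries where they do the work, as an engineer would, in place of code of your own. Each camera call takes 0.05 s, during which the arm holds its last target. There are 200 camera calls.

## Working session

There is one attempt and no reset: what is moved stays moved. The work goes in short steps, Python scripts to look and compute and a shell command to move; the robot and the scene stay as the last step left them, time stands still between calls to the robot, and variables do not carry over. Pictures are saved under pics/ and viewed, about 8 in all and at most 12, crops included, and the job is handed in when it is done.

```bash
mkdir -p pics
cat > h.py <<'E'
import numpy as np, cv2
from workcell import monitor, viewer, workorder, finder
def cam(n): return viewer.read_camera(n)
def save(p,f,box=None,k=1):
    im=p["image"][...,::-1]
    if box: im=im[box[1]:box[3],box[0]:box[2]]
    cv2.imwrite("pics/"+f,cv2.resize(im,None,fx=k,fy=k,interpolation=cv2.INTER_CUBIC))
def P(p): return np.diag([1,1,1.])@np.array([[p["fx"],0,p["cx"]],[0,p["fy"],p["cy"]],[0,0,1]])@np.c_[np.array(p["R"]),np.array(p["t"])]
def tri(a,ua,b,ub):
    X=cv2.triangulatePoints(P(a),P(b),np.array(ua,float).reshape(2,1),np.array(ub,float).reshape(2,1)).ravel();return X[:3]/X[3]
def atz(p,u,z):
    R=np.array(p["R"]);t=np.array(p["t"]);c=-R.T@t
    d=R.T@np.array([(u[0]-p["cx"])/p["fx"],(u[1]-p["cy"])/p["fy"],1]);return c+d*(z-c[2])/d[2]
def proj(p,X):
    v=P(p)@np.r_[X,1];return v[:2]/v[2]
E
python3 - <<'E'
from h import *
s=monitor.state();print({k:np.round(v,3) for k,v in s.items()})
a=cam("scene");b=cam("top");save(a,"s0.png");save(b,"t0.png")
for p in(a,b):
    print(np.round(-np.array(p["R"]).T@p["t"],3))
    for q in["worm_top","handle_mid","nut_top"]:
        for d in finder.cut_out(p,q)[:3]:
            ys,xs=np.nonzero(d["pixels"]);print(q,round(d["score"],2),np.round(np.array(d["rect"])*[640,400,640,400]),xs.mean().round(1),ys.mean().round(1),len(xs))
E
```

```text
{'time': np.float64(0.0), 'q': array([ 1.246,  0.469, -0.049,  1.534,  0.024,  1.141, -0.082]), 'joint_velocities': array([ 0.001, -0.001, -0.   ,  0.002,  0.001, -0.   , -0.001]), 'joint_efforts': array([-0.0000e+00, -5.1031e+01, -4.6000e-02, -2.3771e+01,  1.1000e-02,
        8.0000e-03,  0.0000e+00]), 'eef_pos': array([ 0.197, -0.645,  0.23 ]), 'eef_rot': array([ 3.142e+00,  2.000e-03, -1.275e+00]), 'force': array([-0.167, -0.281, -0.232]), 'torque': array([-0.08 ,  0.011, -0.007]), 'grip_width': np.float64(0.085)}
[0.68  0.573 0.763]
worm_top 0.56 [299. 187. 343. 269.] 320.0 233.7 1493
handle_mid 0.87 [294. 182. 343. 268.] 319.6 234.2 1522
nut_top 0.81 [297. 187. 341. 287.] 318.7 246.5 2474
[0.457 0.051 0.976]
worm_top 0.94 [255. 144. 380. 213.] 310.8 178.2 2586
handle_mid 0.76 [255. 141. 380. 213.] 311.4 178.5 2666
nut_top 0.82 [258. 142. 380. 211.] 304.0 175.8 3288
nut_top 0.27 [256. 143. 376. 214.] 311.2 178.4 2419
```

Run:
```python
import cv2
a=cv2.imread("pics/s0.png")[150:320,230:430];b=cv2.imread("pics/t0.png")[110:280,220:420]
r=lambda i:cv2.resize(i,None,fx=4,fy=3.5,interpolation=cv2.INTER_CUBIC)
r=lambda i:cv2.resize(i,None,fx=4,fy=4,interpolation=cv2.INTER_CUBIC)[:600]
cv2.imwrite("pics/s0c.png",cv2.resize(a,(704,598)));cv2.imwrite("pics/t0c.png",cv2.resize(b,(704,598)))
```

```text
(no output)
```

View pics/s0c.png

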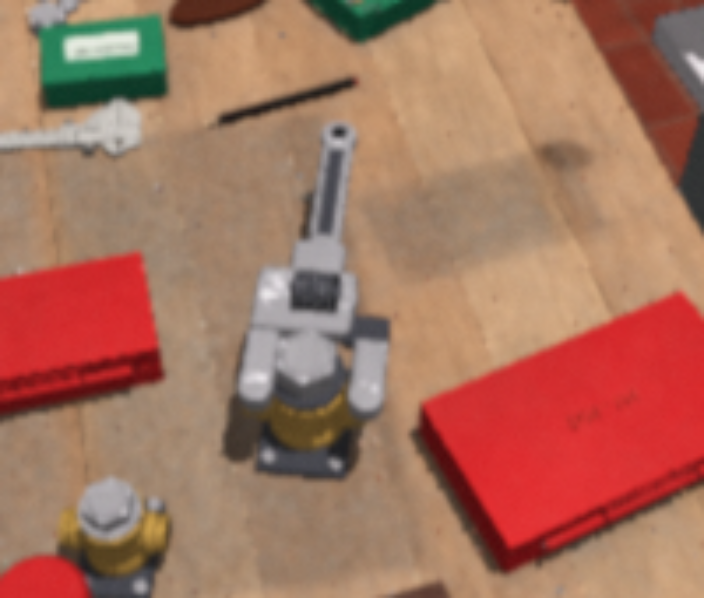

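View pics/t0c.png

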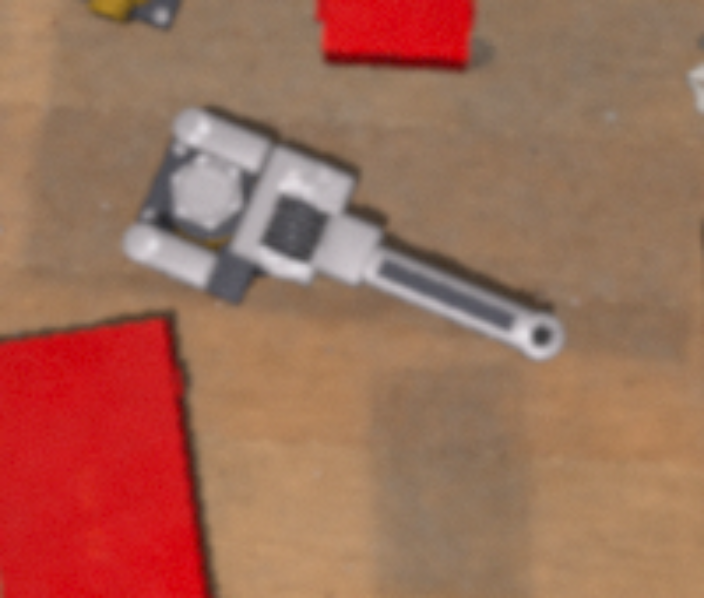

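View pics/s0.png

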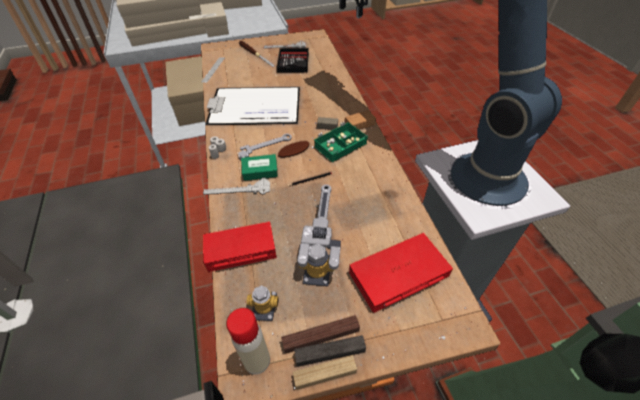

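The scene view shows the wrench with the handle's hole at about (327,187), worm at (320,233) and nut top at (317,250). In the top view they are at (374,205), (304,175) and (279,165). A red box lies beside the handle's sweep.

Run:
```python
from h import *
a=cam("scene");b=cam("top")
S=dict(nut=(317.2,250),worm=(319.8,232.0),end=(326.6,187.2));T=dict(nut=(278.5,164.5),worm=(303.5,174.8),end=(374,204.9))
Z=dict(nut=.0815,worm=.093,end=.075)
for k in S: print(k,tri(a,S[k],b,T[k]).round(4),atz(a,S[k],Z[k]).round(4),atz(b,T[k],Z[k]).round(4))
n=atz(b,T["nut"],.0815);e=atz(b,T["end"],.075);d=e-n;print(np.hypot(*d[:2]),np.degrees(np.arctan2(d[1],d[0])))
# box corners / top view directions
for u in [(220+170/3.52,110+318/3.52),(220+210/3.52,110+590/3.52),(220+320/3.52,110+60/3.52)]: print("box",atz(b,u,.05).round(3))
print(np.round(b["R"],2))
```

```text
nut [0.5593 0.1383 0.0861] [0.5579 0.1356 0.0815] [0.5601 0.1386 0.0815]
worm [0.5391 0.0912 0.0832] [0.54   0.0986 0.093 ] [0.5388 0.0905 0.093 ]
end [ 0.4798 -0.0424  0.0791] [ 0.4767 -0.0451  0.075 ] [ 0.4812 -0.0433  0.075 ]
0.19829207588657816 -113.46607444810503
box [0.493 0.162 0.05 ]
box [0.341 0.141 0.05 ]
box [0.638 0.077 0.05 ]
[[-0.01 -1.   -0.  ]
 [-1.    0.01 -0.05]
 [ 0.05  0.   -1.  ]]
```

```bash
cat >> h.py <<'E'
def go(X,yaw):
    s=monitor.state();from scipy.spatial.transform import Rotation as Ro
    R=Ro.from_euler("xyz",s["eef_rot"]).as_matrix();G=Ro.from_euler("xyz",[np.pi,0,yaw]).as_matrix()
    print("t",s["time"],"pos",np.round(s["eef_pos"],4),"rpy",np.round(s["eef_rot"],3),"F",np.round(s["force"],1),"w",s["grip_width"])
    print("shift cm",np.round(R.T@(np.array(X)-s["eef_pos"])*100,2),"rotvec",Ro.from_matrix(R.T@G).as_rotvec().round(3),"q",np.round(s["q"],2))
E
python3 -m pendant '[{"claw":-1,"x":-2.98,"y":-2.67,"rz":-0.12},{"claw":-1,"x":-5.96,"y":-5.34,"rz":-0.24},{"claw":-1,"x":-8.94,"y":-8.0,"rz":-0.36},{"claw":-1,"x":-11.9,"y":-10.7,"rz":-0.48},{"claw":-1,"x":-14.9,"y":-13.3,"rz":-0.6}]' 40
python3 -m pendant '[{"claw":-1,"x":-0.96,"y":-3.88,"rz":-0.12},{"claw":-1,"x":-1.92,"y":-7.76,"rz":-0.24},{"claw":-1,"x":-2.88,"y":-11.6,"rz":-0.36},{"claw":-1,"x":-3.84,"y":-15.5,"rz":-0.48},{"claw":-1,"x":-4.8,"y":-19.4,"rz":-0.6}]'
python3 -c "
from h import *
go([.54,.09,.15],1.16)"
```

```text
t 0.5 pos [ 0.1968 -0.6457  0.2313] rpy [-3.142  0.    -1.275] F [ 0.  -1.3  0.3] w 0.0853091947382365
shift cm [-60.37 -54.27   8.13] rotvec [-0.    -0.    -2.435] q [ 1.25  0.47 -0.05  1.53  0.02  1.14 -0.08]schema error: expected keys claw, x, y, z, rx, ry, rz
schema error: expected keys claw, x, y, z, rx, ry, rz
```

```bash
python3 -m pendant '[{"claw":-1,"x":-2.98,"y":-2.67,"z":0,"rx":0,"ry":0,"rz":-0.12},{"claw":-1,"x":-5.96,"y":-5.34,"z":0,"rx":0,"ry":0,"rz":-0.24},{"claw":-1,"x":-8.94,"y":-8.0,"z":0,"rx":0,"ry":0,"rz":-0.36},{"claw":-1,"x":-11.9,"y":-10.7,"z":0,"rx":0,"ry":0,"rz":-0.48},{"claw":-1,"x":-14.9,"y":-13.3,"z":0,"rx":0,"ry":0,"rz":-0.6}]' 40
python3 -m pendant '[{"claw":-1,"x":-0.96,"y":-3.88,"z":0,"rx":0,"ry":0,"rz":-0.12},{"claw":-1,"x":-1.92,"y":-7.76,"z":0,"rx":0,"ry":0,"rz":-0.24},{"claw":-1,"x":-2.88,"y":-11.6,"z":0,"rx":0,"ry":0,"rz":-0.36},{"claw":-1,"x":-3.84,"y":-15.5,"z":0,"rx":0,"ry":0,"rz":-0.48},{"claw":-1,"x":-4.8,"y":-19.4,"z":0,"rx":0,"ry":0,"rz":-0.6}]'
python3 -c "
from h import *
go([.54,.09,.15],1.16)"
```

```text
time: 0.92
eef_pos: [0.2813, -0.4626, 0.2315]
eef_rot: [3.141, -0.001, -0.669]
force: [0.7, 0.5, -0.3]
grip_width: 0.0258
time: 1.33
eef_pos: [0.3648, -0.2812, 0.2317]
eef_rot: [3.141, -0.001, -0.069]
force: [1.0, 0.6, -0.1]
grip_width: 0.0001
t 1.3333 pos [ 0.3648 -0.2812  0.2317] rpy [ 3.141e+00 -1.000e-03 -6.900e-02] F [ 1.   0.6 -0.1] w 0.0001112915398222354
shift cm [ 14.89 -38.26   8.14] rotvec [ 1.000e-03  0.000e+00 -1.229e+00] q [ 0.98  0.15 -0.45  2.    0.08  1.01  0.42]
```

```bash
python3 -m pendant '[{"claw":-1,"x":1.4,"y":-3.74,"z":0.5,"rx":0,"ry":0,"rz":-0.12},{"claw":-1,"x":2.8,"y":-7.48,"z":1,"rx":0,"ry":0,"rz":-0.24},{"claw":-1,"x":4.2,"y":-11.2,"z":1.5,"rx":0,"ry":0,"rz":-0.36},{"claw":-1,"x":5.6,"y":-15.0,"z":2,"rx":0,"ry":0,"rz":-0.48},{"claw":-1,"x":7.0,"y":-18.7,"z":2.5,"rx":0,"ry":0,"rz":-0.6}]'
python3 -m pendant '[{"claw":-1,"x":3.27,"y":-2.3,"z":1.2,"rx":0,"ry":0,"rz":-0.12},{"claw":-1,"x":6.54,"y":-4.6,"z":2.4,"rx":0,"ry":0,"rz":-0.24},{"claw":-1,"x":9.8,"y":-6.9,"z":3.6,"rx":0,"ry":0,"rz":-0.36},{"claw":-1,"x":13.1,"y":-9.2,"z":4.8,"rx":0,"ry":0,"rz":-0.48},{"claw":-1,"x":16.4,"y":-11.5,"z":6.0,"rx":0,"ry":0,"rz":-0.6}]'
python3 -c "
from h import *
go([.544,.1015,.112],1.16)
a=cam('scene');save(a,'s1.png',(250,120,400,290),3.5)"
```

```text
time: 1.75
eef_pos: [0.4487, -0.0999, 0.2066]
eef_rot: [3.14, -0.001, 0.531]
force: [0.8, -0.4, -0.4]
grip_width: -0.0001
time: 2.17
eef_pos: [0.5329, 0.0809, 0.1462]
eef_rot: [3.141, 0.0, 1.13]
force: [1.5, -0.5, -0.0]
grip_width: -0.0001
t 2.1667 pos [0.5329 0.0809 0.1462] rpy [3.141 0.    1.13 ] F [ 1.5 -0.5 -0. ] w -6.684590564678466e-05
shift cm [2.34 0.12 3.42] rotvec [ 0.001  0.    -0.03 ] q [ 0.38  0.46 -0.79  1.91  0.4   0.93  0.53]
```

View pics/s1.png

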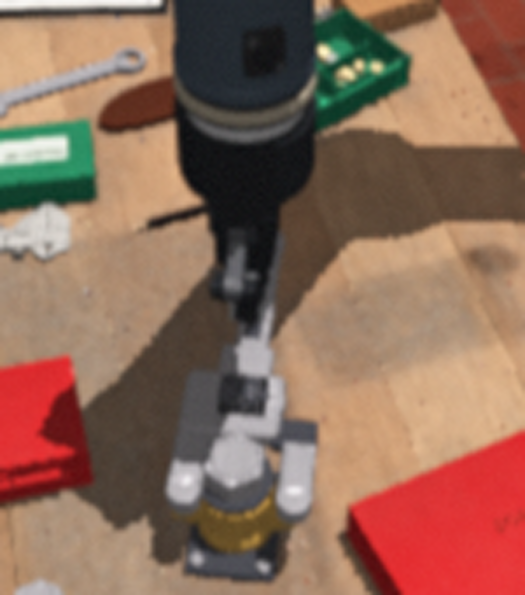

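The fingertips hang just above the worm (crop (242,330) against the worm at (245,393)), in line with it. The sliding jaw (crop right, about (297,470)) stands off the nut. Now going to the start of the drag.

```bash
python3 -m pendant '[{"claw":-1,"x":1.2,"y":0.05,"z":1,"rx":0,"ry":0,"rz":-0.03},{"claw":-1,"x":2.3,"y":0.1,"z":2,"rx":0,"ry":0,"rz":-0.03},{"claw":-1,"x":2.3,"y":0.1,"z":4,"rx":0,"ry":0,"rz":-0.03},{"claw":-1,"x":2.3,"y":0.1,"z":4.9,"rx":0,"ry":0,"rz":-0.03},{"claw":-1,"x":2.3,"y":0.1,"z":5.2,"rx":0,"ry":0,"rz":-0.03}]'
python3 -m pendant '[{"claw":-1,"x":0,"y":0,"z":0.2,"rx":0,"ry":0,"rz":0},{"claw":-1,"x":0,"y":0,"z":0.4,"rx":0,"ry":0,"rz":0},{"claw":-1,"x":0,"y":0,"z":0.4,"rx":0,"ry":0,"rz":0},{"claw":-1,"x":0,"y":0,"z":0.4,"rx":0,"ry":0,"rz":0},{"claw":-1,"x":0,"y":0,"z":0.4,"rx":0,"ry":0,"rz":0}]'
python3 -c "
from h import *
go([.544,.1015,.0895],1.16)"
```

```text
time: 2.63
eef_pos: [0.5418, 0.0988, 0.0929]
eef_rot: [-3.139, 0.002, 1.154]
force: [-0.3, -0.4, -0.2]
grip_width: -0.0
time: 3.05
eef_pos: [0.5432, 0.0996, 0.0914]
eef_rot: [3.141, -0.0, 1.155]
force: [-2.4, 0.0, 3.1]
grip_width: -0.0002
t 3.05 pos [0.5432 0.0996 0.0914] rpy [ 3.141 -0.     1.155] F [-2.4  0.   3.1] w -0.00019051592720167664
shift cm [ 0.21 -0.    0.19] rotvec [ 0.001 -0.    -0.005] q [ 0.3   0.55 -0.74  1.93  0.49  0.85  0.46]
```

```bash
python3 -m pendant '[{"claw":-1,"x":0,"y":0,"z":0.2,"rx":0,"ry":0,"rz":0},{"claw":-1,"x":-0.4,"y":0,"z":0.2,"rx":0,"ry":0,"rz":0},{"claw":-1,"x":-0.8,"y":0,"z":0.2,"rx":0,"ry":0,"rz":0},{"claw":-1,"x":-1.2,"y":0,"z":0.2,"rx":0,"ry":0,"rz":0},{"claw":-1,"x":-1.2,"y":0,"z":0.2,"rx":0,"ry":0,"rz":0}]'
python3 -m pendant '[{"claw":-1,"x":-0.4,"y":0,"z":0,"rx":0,"ry":0,"rz":0},{"claw":-1,"x":-0.8,"y":0,"z":0,"rx":0,"ry":0,"rz":0},{"claw":-1,"x":-1.2,"y":0,"z":0,"rx":0,"ry":0,"rz":0},{"claw":-1,"x":-1.2,"y":0,"z":0,"rx":0,"ry":0,"rz":0},{"claw":-1,"x":-1.2,"y":0,"z":0,"rx":0,"ry":0,"rz":0}]'
python3 -c "
from h import *
go([.544,.1015,.0895],1.16)
a=cam('scene');save(a,'s2.png',(280,180,380,290),5)"
```

```text
time: 3.47
eef_pos: [0.5386, 0.0893, 0.0892]
eef_rot: [3.14, -0.002, 1.155]
force: [-0.9, 2.7, 5.4]
grip_width: 0.0
time: 3.88
eef_pos: [0.5335, 0.0769, 0.0885]
eef_rot: [3.141, 0.001, 1.154]
force: [-0.8, -0.9, 2.4]
grip_width: 0.0002
t 3.8833 pos [0.5335 0.0769 0.0885] rpy [3.141e+00 1.000e-03 1.154e+00] F [-0.8 -0.9  2.4] w 0.00021574637544883538
shift cm [ 2.68 -0.03 -0.1 ] rotvec [ 0.001  0.001 -0.006] q [ 0.35  0.53 -0.74  1.96  0.49  0.83  0.49]
```

View pics/s2.png

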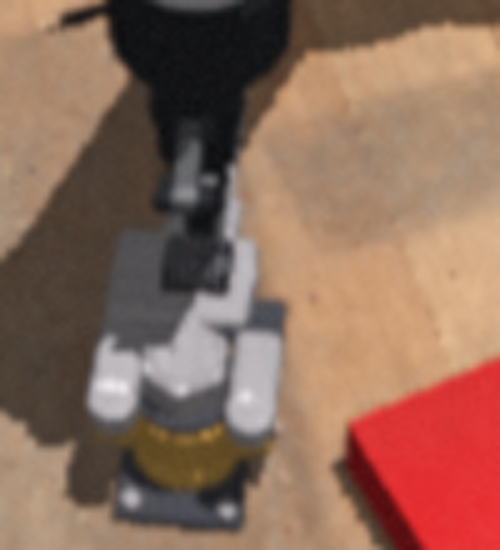

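The jaw has moved in by about 4 px towards the nut (jaw centre now at about pixel (331,258)), so the drag works. Lifting, going back and dragging again.

```bash
python3 -m pendant '[{"claw":-1,"x":0,"y":0,"z":-1.3,"rx":0,"ry":0,"rz":0},{"claw":-1,"x":1.2,"y":0,"z":-1.3,"rx":0,"ry":0,"rz":0},{"claw":-1,"x":2.5,"y":0,"z":-1.3,"rx":0,"ry":0,"rz":0},{"claw":-1,"x":2.5,"y":0,"z":-0.4,"rx":0,"ry":0,"rz":0},{"claw":-1,"x":2.5,"y":0,"z":0,"rx":0,"ry":0,"rz":0}]'
python3 -m pendant '[{"claw":-1,"x":0,"y":0,"z":0,"rx":0,"ry":0,"rz":0},{"claw":-1,"x":-0.4,"y":0,"z":0,"rx":0,"ry":0,"rz":0},{"claw":-1,"x":-0.8,"y":0,"z":0,"rx":0,"ry":0,"rz":0},{"claw":-1,"x":-1.2,"y":0,"z":0,"rx":0,"ry":0,"rz":0},{"claw":-1,"x":-1.2,"y":0,"z":0,"rx":0,"ry":0,"rz":0}]'
python3 -m pendant '[{"claw":-1,"x":-0.4,"y":0,"z":0,"rx":0,"ry":0,"rz":0},{"claw":-1,"x":-0.8,"y":0,"z":0,"rx":0,"ry":0,"rz":0},{"claw":-1,"x":-1.2,"y":0,"z":0,"rx":0,"ry":0,"rz":0},{"claw":-1,"x":-1.2,"y":0,"z":0,"rx":0,"ry":0,"rz":0},{"claw":-1,"x":-1.2,"y":0,"z":0,"rx":0,"ry":0,"rz":0}]'
python3 -m pendant '[{"claw":-1,"x":0,"y":0,"z":-1.3,"rx":0,"ry":0,"rz":0},{"claw":-1,"x":1.2,"y":0,"z":-1.3,"rx":0,"ry":0,"rz":0},{"claw":-1,"x":2.4,"y":0,"z":-1.3,"rx":0,"ry":0,"rz":0},{"claw":-1,"x":2.4,"y":0,"z":-0.4,"rx":0,"ry":0,"rz":0},{"claw":-1,"x":2.4,"y":0,"z":0,"rx":0,"ry":0,"rz":0}]'
python3 -m pendant '[{"claw":-1,"x":0,"y":0,"z":0,"rx":0,"ry":0,"rz":0},{"claw":-1,"x":-0.4,"y":0,"z":0,"rx":0,"ry":0,"rz":0},{"claw":-1,"x":-0.8,"y":0,"z":0,"rx":0,"ry":0,"rz":0},{"claw":-1,"x":-1.2,"y":0,"z":0,"rx":0,"ry":0,"rz":0},{"claw":-1,"x":-1.2,"y":0,"z":0,"rx":0,"ry":0,"rz":0}]'
python3 -m pendant '[{"claw":-1,"x":-0.4,"y":0,"z":0,"rx":0,"ry":0,"rz":0},{"claw":-1,"x":-0.8,"y":0,"z":0,"rx":0,"ry":0,"rz":0},{"claw":-1,"x":-1.2,"y":0,"z":0,"rx":0,"ry":0,"rz":0},{"claw":-1,"x":-1.2,"y":0,"z":0,"rx":0,"ry":0,"rz":0},{"claw":-1,"x":-1.2,"y":0,"z":0,"rx":0,"ry":0,"rz":0}]'
python3 -m pendant '[{"claw":-1,"x":0,"y":0,"z":-1.3,"rx":0,"ry":0,"rz":0},{"claw":-1,"x":0,"y":0,"z":-4,"rx":0,"ry":0,"rz":0},{"claw":-1,"x":-2,"y":0,"z":-6,"rx":0,"ry":0,"rz":0},{"claw":-1,"x":-4,"y":0,"z":-6,"rx":0,"ry":0,"rz":0},{"claw":-1,"x":-6,"y":0,"z":-6,"rx":0,"ry":0,"rz":0}]'
python3 -c "
from h import *
go([.544,.1015,.0895],1.16)
a=cam('scene');save(a,'s3.png',(280,180,380,290),5);b=cam('top');save(b,'t3.png',(240,120,380,240),5)"
```

```text
time: 4.35
eef_pos: [0.5439, 0.1027, 0.0879]
eef_rot: [3.141, -0.002, 1.157]
force: [2.5, 3.5, 4.1]
grip_width: -0.0003
time: 4.77
eef_pos: [0.5392, 0.0906, 0.0893]
eef_rot: [3.14, -0.003, 1.155]
force: [1.0, 2.9, 6.2]
grip_width: -0.0002
time: 5.18
eef_pos: [0.5323, 0.0763, 0.0875]
eef_rot: [-3.14, 0.004, 1.153]
force: [-1.0, -1.9, 0.9]
grip_width: -0.0001
time: 5.6
eef_pos: [0.544, 0.1026, 0.0881]
eef_rot: [3.141, -0.002, 1.157]
force: [1.1, 3.0, 6.9]
grip_width: -0.0002
time: 6.02
eef_pos: [0.5399, 0.0915, 0.0898]
eef_rot: [3.139, -0.005, 1.156]
force: [1.9, 5.1, 7.4]
grip_width: -0.0003
time: 6.43
eef_pos: [0.533, 0.0774, 0.088]
eef_rot: [-3.141, 0.002, 1.154]
force: [0.2, -1.2, 1.5]
grip_width: -0.0001
time: 6.85
eef_pos: [0.5095, 0.0235, 0.1501]
eef_rot: [3.14, -0.0, 1.156]
force: [-0.1, -0.4, 0.7]
grip_width: -0.0001
t 6.85 pos [0.5095 0.0235 0.1501] rpy [ 3.14  -0.     1.156] F [-0.1 -0.4  0.7] w -9.915900524360479e-05
shift cm [ 8.53 -0.    6.06] rotvec [ 0.002 -0.    -0.004] q [ 0.52  0.41 -0.81  1.97  0.38  0.91  0.67]
```

View pics/s3.png

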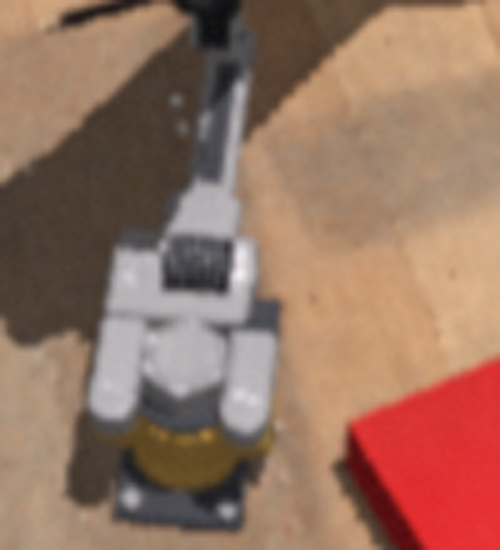

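The jaw now touches the nut in the picture (inner edge at crop x≈230), and the drag force rose, which suggests slipping. I'll do one more drag to confirm that the jaw no longer moves.

```bash
python3 -m pendant '[{"claw":-1,"x":4,"y":0,"z":0,"rx":0,"ry":0,"rz":0},{"claw":-1,"x":8,"y":0,"z":1,"rx":0,"ry":0,"rz":0},{"claw":-1,"x":8.4,"y":0,"z":4.5,"rx":0,"ry":0,"rz":0},{"claw":-1,"x":8.4,"y":0,"z":5.6,"rx":0,"ry":0,"rz":0},{"claw":-1,"x":8.4,"y":0,"z":6,"rx":0,"ry":0,"rz":0}]'
python3 -m pendant '[{"claw":-1,"x":0,"y":0,"z":0,"rx":0,"ry":0,"rz":0},{"claw":-1,"x":-0.4,"y":0,"z":0,"rx":0,"ry":0,"rz":0},{"claw":-1,"x":-0.8,"y":0,"z":0,"rx":0,"ry":0,"rz":0},{"claw":-1,"x":-1.2,"y":0,"z":0,"rx":0,"ry":0,"rz":0},{"claw":-1,"x":-1.2,"y":0,"z":0,"rx":0,"ry":0,"rz":0}]'
python3 -m pendant '[{"claw":-1,"x":-0.4,"y":0,"z":0,"rx":0,"ry":0,"rz":0},{"claw":-1,"x":-0.8,"y":0,"z":0,"rx":0,"ry":0,"rz":0},{"claw":-1,"x":-1.2,"y":0,"z":0,"rx":0,"ry":0,"rz":0},{"claw":-1,"x":-1.2,"y":0,"z":0,"rx":0,"ry":0,"rz":0},{"claw":-1,"x":-1.2,"y":0,"z":0,"rx":0,"ry":0,"rz":0}]'
python3 -m pendant '[{"claw":-1,"x":0,"y":0,"z":-1.3,"rx":0,"ry":0,"rz":0},{"claw":-1,"x":0,"y":0,"z":-4,"rx":0,"ry":0,"rz":0},{"claw":-1,"x":-2,"y":0,"z":-6,"rx":0,"ry":0,"rz":0},{"claw":-1,"x":-4,"y":0,"z":-6,"rx":0,"ry":0,"rz":0},{"claw":-1,"x":-6,"y":0,"z":-6,"rx":0,"ry":0,"rz":0}]'
python3 - <<'E'
from h import *
a=cam('scene');save(a,'s4.png',(280,180,380,290),5);b=cam('top');save(b,'t4.png',(240,120,380,240),5)
o=cv2.imread('pics/s3.png');n=cv2.imread('pics/s4.png')
for nm,(x0,y0,x1,y1) in dict(jaw=(200,295,300,450),fixedjaw=(75,310,140,440),base=(105,460,260,540)).items():
    t=o[y0:y1,x0:x1];r=cv2.matchTemplate(n,t,cv2.TM_CCOEFF_NORMED);_,m,_,l=cv2.minMaxLoc(r);print(nm,m,l[0]-x0,l[1]-y0,"(1/5 px)")
X=np.array([.5601,.1386,.0815])
p0=proj(a,X);print("px/mm",np.linalg.norm(proj(a,X+[.00917,-.00398,0])-p0)/10)
th=np.radians(-113.5);u=np.array([np.cos(th),np.sin(th)]);v=np.array([-u[1],u[0]])
st=X[:2]+.125*u+.04*v
go([*st,.13],1.16)
for q in(-113.5,-136,-158.5):
    t=np.radians(q);u=np.array([np.cos(t),np.sin(t)]);v=np.array([-u[1],u[0]]);print(q,(X[:2]+.125*u+.0225*v).round(4))
E
```

```text
time: 7.37
eef_pos: [0.5427, 0.1032, 0.0875]
eef_rot: [-3.138, -0.002, 1.157]
force: [-2.4, 5.5, 8.4]
grip_width: -0.0002
time: 7.78
eef_pos: [0.54, 0.0904, 0.0908]
eef_rot: [3.138, -0.004, 1.154]
force: [0.3, 3.1, 6.2]
grip_width: 0.0001
time: 8.2
eef_pos: [0.5332, 0.0766, 0.0885]
eef_rot: [3.142, 0.003, 1.153]
force: [0.1, -2.1, 2.3]
grip_width: -0.0
time: 8.62
eef_pos: [0.5097, 0.0236, 0.1504]
eef_rot: [3.139, -0.001, 1.156]
force: [0.1, -0.5, 0.1]
grip_width: -0.0003
jaw 0.9969578981399536 0 0 (1/5 px)
fixedjaw 0.9946929216384888 0 0 (1/5 px)
base 0.9991629719734192 0 0 (1/5 px)
px/mm 0.4523289982155522
t 8.7167 pos [0.508  0.0201 0.1488] rpy [-3.141  0.004  1.15 ] F [ 0.3 -0.7  0.3] w -5.101966771036311e-05
shift cm [0.49 4.05 1.87] rotvec [-0.001  0.004 -0.01 ] q [ 0.53  0.41 -0.82  1.98  0.38  0.91  0.67]
-113.5 [0.5309 0.015 ]
-136 [0.4858 0.0356]
-158.5 [0.452  0.0719]
```

View pics/t4.png

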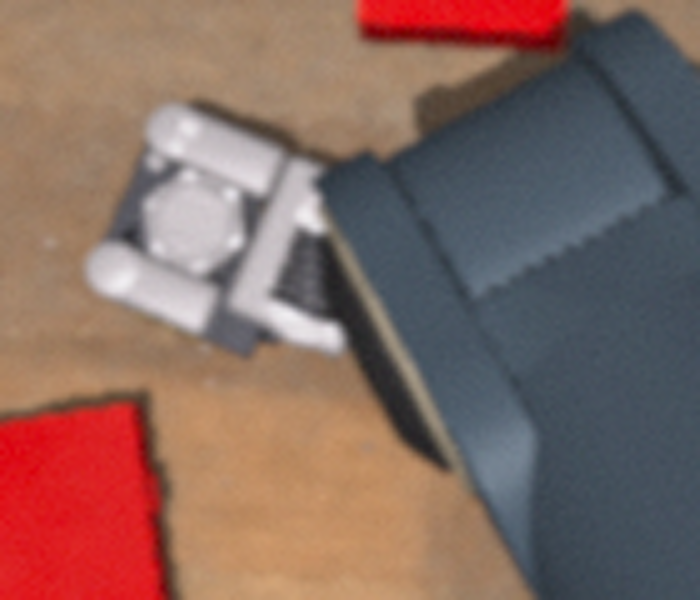

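The jaw has not moved at all (0 px; a free drag would have shifted it by about 4 px), so it is snug. Now the finger goes beside the handle on its +y side.

```bash
python3 -m pendant '[{"claw":-1,"x":0.5,"y":2.0,"z":0,"rx":0,"ry":0,"rz":0},{"claw":-1,"x":0.5,"y":4.0,"z":0,"rx":0,"ry":0,"rz":0},{"claw":-1,"x":0.5,"y":4.2,"z":3,"rx":0,"ry":0,"rz":0},{"claw":-1,"x":0.5,"y":4.2,"z":6.5,"rx":0,"ry":0,"rz":0},{"claw":-1,"x":0.5,"y":4.2,"z":9.4,"rx":0,"ry":0,"rz":0}]'
python3 -m pendant '[{"claw":-1,"x":0,"y":-0.4,"z":0,"rx":0,"ry":0,"rz":0},{"claw":-1,"x":0,"y":-0.8,"z":0,"rx":0,"ry":0,"rz":0},{"claw":-1,"x":0,"y":-1.2,"z":0,"rx":0,"ry":0,"rz":0},{"claw":-1,"x":0,"y":-1.6,"z":0,"rx":0,"ry":0,"rz":0},{"claw":-1,"x":0,"y":-1.6,"z":0,"rx":0,"ry":0,"rz":0}]'
python3 - <<'E'
from h import *
go([.5309,.015,.055],1.16)
E
```

```text
time: 9.13
eef_pos: [0.5501, 0.0116, 0.0534]
eef_rot: [-3.141, -0.0, 1.155]
force: [-0.7, -0.3, -0.5]
grip_width: -0.0002
time: 9.55
eef_pos: [0.5354, 0.0187, 0.0565]
eef_rot: [3.139, -0.001, 1.156]
force: [0.2, -0.0, 0.2]
grip_width: -0.0005
t 9.55 pos [0.5354 0.0187 0.0565] rpy [ 3.139e+00 -1.000e-03  1.156e+00] F [ 0.2 -0.   0.2] w -0.0004602617779397807
shift cm [-0.52 -0.27  0.15] rotvec [ 0.003 -0.001 -0.004] q [ 0.43  0.57 -0.71  1.99  0.53  0.77  0.56]
```

```bash
python3 -m pendant '[{"claw":-1,"x":-0.1,"y":-0.83,"z":0,"rx":0,"ry":0,"rz":0.05},{"claw":-1,"x":-0.16,"y":-1.46,"z":0,"rx":0,"ry":0,"rz":0.1},{"claw":-1,"x":-0.2,"y":-2.1,"z":0,"rx":0,"ry":0,"rz":0.15},{"claw":-1,"x":-0.2,"y":-2.73,"z":0,"rx":0,"ry":0,"rz":0.2},{"claw":-1,"x":-0.17,"y":-3.36,"z":0,"rx":0,"ry":0,"rz":0.25}]'
python3 -m pendant '[{"claw":-1,"x":-0.1,"y":-0.63,"z":0,"rx":0,"ry":0,"rz":0.05},{"claw":-1,"x":-0.16,"y":-1.26,"z":0,"rx":0,"ry":0,"rz":0.1},{"claw":-1,"x":-0.2,"y":-1.89,"z":0,"rx":0,"ry":0,"rz":0.15},{"claw":-1,"x":-0.2,"y":-2.53,"z":0,"rx":0,"ry":0,"rz":0.2},{"claw":-1,"x":-0.17,"y":-3.16,"z":0,"rx":0,"ry":0,"rz":0.25}]'
python3 - <<'E'
from h import *
go([.5309,.015,.055],.66)
O=np.array([.5601,.1386]);s=monitor.state();y=s["eef_rot"][2];u=-np.array([np.cos(y),np.sin(y)]);v=np.array([-u[1],u[0]]);d=s["eef_pos"][:2]-O;print("r,s",d@u,d@v)
a=cam('scene');b=cam('top');save(a,'s5.png',(230,130,400,290),4);save(b,'t5.png',(240,120,400,260),4)
E
```

```text
time: 9.97
eef_pos: [0.506, 0.0292, 0.0564]
eef_rot: [3.137, -0.003, 0.902]
force: [3.5, -2.0, -0.4]
grip_width: 0.0004
time: 10.38
eef_pos: [0.4798, 0.0473, 0.0562]
eef_rot: [3.138, -0.003, 0.652]
force: [3.7, -2.7, 0.9]
grip_width: 0.0001
t 10.3833 pos [0.4798 0.0473 0.0562] rpy [ 3.138e+00 -3.000e-03  6.520e-01] F [ 3.7 -2.7  0.9] w 7.07021694413524e-05
shift cm [2.1  5.66 0.15] rotvec [ 0.004 -0.003 -0.008] q [ 0.3   0.47 -0.6   2.12  0.43  0.67  0.06]
r,s 0.11918269210918937 0.023917333267194127
```

View pics/s5.png

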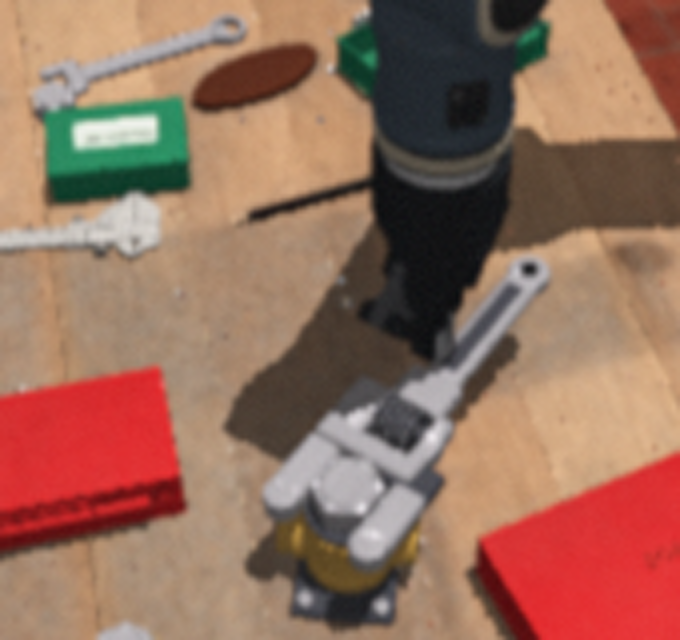

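The handle is turning with the jaw still snug: the hole is at scene pixel (362.5,197) and the nut at (317,251.5). Measuring the angle.

Run:
```python
from h import *
a=cam('scene')
n=atz(a,(317.1,250.5),.0815)
for e in [(326.6,187.2),(362.5,197)]:
    E=atz(a,e,.075);d=E-n;print(E.round(4),np.hypot(*d[:2]).round(4),np.degrees(np.arctan2(d[1],d[0])).round(1))
```

```text
[ 0.4767 -0.0451  0.075 ] 0.1994 -114.2
[0.4016 0.0152 0.075 ] 0.1985 -142.2
```

```bash
python3 -m pendant '[{"claw":-1,"x":-0.1,"y":-0.63,"z":0,"rx":0,"ry":0,"rz":0.05},{"claw":-1,"x":-0.16,"y":-1.26,"z":0,"rx":0,"ry":0,"rz":0.1},{"claw":-1,"x":-0.2,"y":-1.89,"z":0,"rx":0,"ry":0,"rz":0.15},{"claw":-1,"x":-0.2,"y":-2.53,"z":0,"rx":0,"ry":0,"rz":0.2},{"claw":-1,"x":-0.17,"y":-3.16,"z":0,"rx":0,"ry":0,"rz":0.25}]'
python3 -m pendant '[{"claw":-1,"x":-0.05,"y":-0.3,"z":0,"rx":0,"ry":0,"rz":0.02},{"claw":-1,"x":-0.07,"y":-0.45,"z":0,"rx":0,"ry":0,"rz":0.04},{"claw":-1,"x":-0.07,"y":-0.45,"z":0,"rx":0,"ry":0,"rz":0.04},{"claw":-1,"x":-0.07,"y":-0.45,"z":0,"rx":0,"ry":0,"rz":0.04},{"claw":-1,"x":-0.07,"y":-0.45,"z":0,"rx":0,"ry":0,"rz":0.04}]'
python3 - <<'E'
from h import *
O=np.array([.5601,.1386]);s=monitor.state();y=s["eef_rot"][2];u=-np.array([np.cos(y),np.sin(y)]);v=np.array([-u[1],u[0]]);d=s["eef_pos"][:2]-O;print("r,s",d@u,d@v,y,s["q"].round(2))
a=cam('scene');b=cam('top');save(a,'s6.png',(230,130,400,290),4);save(b,'t6.png',(240,120,400,260),4)
E
```

```text
time: 10.95
eef_pos: [0.4591, 0.0715, 0.0555]
eef_rot: [3.14, -0.003, 0.403]
force: [2.4, -2.9, 0.5]
grip_width: -0.0
time: 11.37
eef_pos: [0.4549, 0.0756, 0.0545]
eef_rot: [3.142, 0.0, 0.365]
force: [1.8, -1.0, 1.2]
grip_width: -0.0002
r,s 0.12081072274623063 0.02126701735645541 0.3652587182316538 [ 0.19  0.44 -0.54  2.16  0.37  0.63 -0.25]
```

View pics/s6.png

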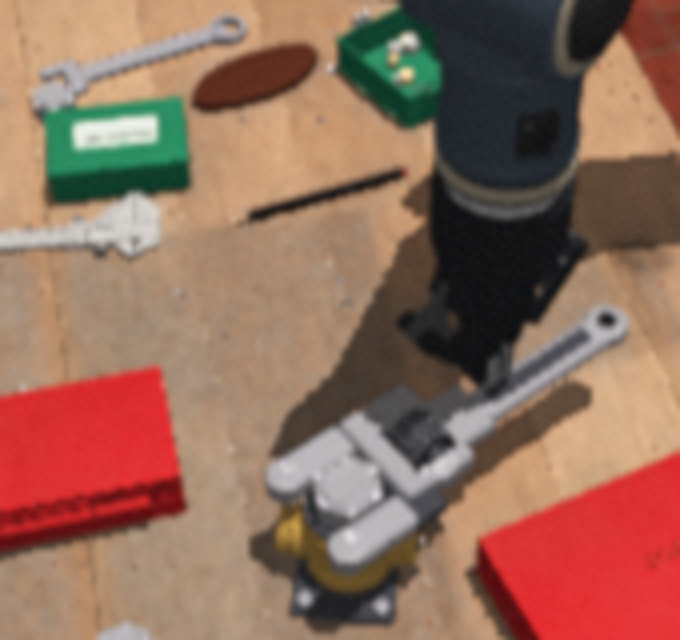

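The hole is at crop (606,319), scene pixel (381.5,209.8), and the jaw is still snug round the nut. I'll measure that angle and back the finger off.

```bash
python3 -m pendant '[{"claw":-1,"x":0,"y":0.8,"z":0,"rx":0,"ry":0,"rz":0},{"claw":-1,"x":0,"y":1.6,"z":0,"rx":0,"ry":0,"rz":0},{"claw":-1,"x":0,"y":2.4,"z":0,"rx":0,"ry":0,"rz":0},{"claw":-1,"x":0,"y":3.0,"z":0,"rx":0,"ry":0,"rz":0},{"claw":-1,"x":0,"y":3.0,"z":-1,"rx":0,"ry":0,"rz":0}]'
python3 - <<'E'
from h import *
a=cam('scene');b=cam('top')
n=atz(a,(317.1,250.5),.0815)
E=atz(a,(381.5,209.8),.075);d=E-n;print(E.round(4),np.hypot(*d[:2]).round(4),np.degrees(np.arctan2(d[1],d[0])).round(1))
o=cv2.imread('pics/s6.png');save(a,'s7.png',(230,130,400,290),4);w=cv2.imread('pics/s7.png')
for nm,(x0,y0,x1,y1) in dict(hole=(575,295,640,350),jaw=(320,480,450,570)).items():
    r=cv2.matchTemplate(w,o[y0:y1,x0:x1],cv2.TM_CCOEFF_NORMED);_,m,_,l=cv2.minMaxLoc(r);print(nm,m,l[0]-x0,l[1]-y0)
# jaw snug: rotate-rectified plan views at jaw height
th={'t0.png':None}
save(b,'t7.png')
E
```

```text
time: 11.88
eef_pos: [0.4646, 0.0457, 0.0633]
eef_rot: [-3.141, 0.004, 0.362]
force: [-0.4, -0.4, -0.3]
grip_width: -0.0
[0.3734 0.0685 0.075 ] 0.1973 -159.7
hole 0.993656575679779 0 0
jaw 0.9962701797485352 0 0
```

Turn measured from the handle: 45.5°, and the handle stayed put when released. Retreating up for a last look.

```bash
python3 -m pendant '[{"claw":-1,"x":0,"y":1,"z":-2,"rx":0,"ry":0,"rz":0},{"claw":-1,"x":0,"y":3,"z":-5,"rx":0,"ry":0,"rz":0},{"claw":-1,"x":0,"y":6,"z":-7,"rx":0,"ry":0,"rz":0},{"claw":-1,"x":0,"y":9,"z":-8,"rx":0,"ry":0,"rz":0},{"claw":-1,"x":0,"y":12,"z":-9,"rx":0,"ry":0,"rz":0}]'
python3 -m pendant '[{"claw":-1,"x":0,"y":3,"z":0,"rx":0,"ry":0,"rz":0},{"claw":-1,"x":0,"y":6,"z":0,"rx":0,"ry":0,"rz":0},{"claw":-1,"x":0,"y":9,"z":0,"rx":0,"ry":0,"rz":0},{"claw":-1,"x":0,"y":12,"z":0,"rx":0,"ry":0,"rz":0},{"claw":-1,"x":0,"y":12,"z":0,"rx":0,"ry":0,"rz":0}]'
python3 - <<'E'
from h import *
b=cam('top');i=b["image"][110:230,230:370,::-1];cv2.imwrite('pics/t8.png',cv2.resize(i,None,fx=5,fy=5,interpolation=cv2.INTER_CUBIC))
E
```

```text
time: 12.4
eef_pos: [0.5093, -0.0648, 0.1564]
eef_rot: [3.14, -0.002, 0.367]
force: [0.0, 0.1, 0.5]
grip_width: 0.0
time: 12.82
eef_pos: [0.5525, -0.1833, 0.1546]
eef_rot: [3.138, -0.001, 0.357]
force: [0.3, -0.6, -0.0]
grip_width: 0.0001
```

View pics/t8.png

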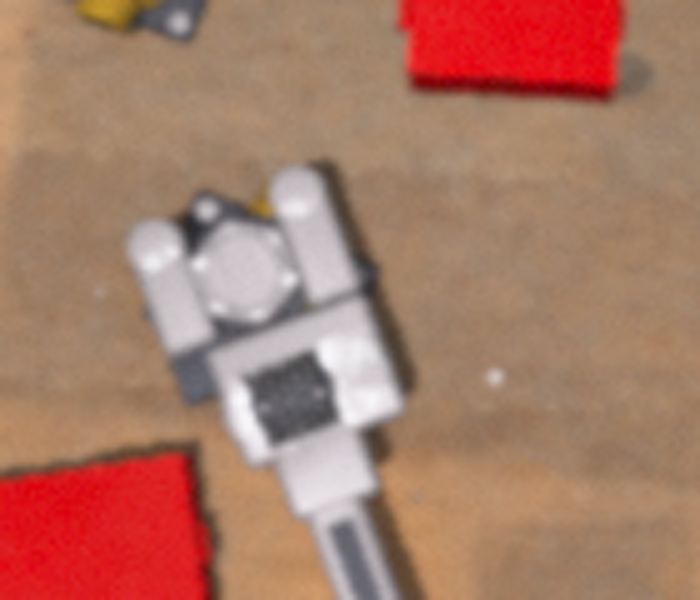

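The jaws sit on both sides of the nut (crop centre (245,270)), the handle points down in the picture, and the robot is clear of everything.

```bash
python3 -c "
from h import *
print(workorder.hand_in())"
```

```text
the job is handed in; nothing more can be done
None
```

I rolled the wrench's worm until the jaw was snug on the nut. Then I turned the nut about 45° clockwise with the handle, and handed in at about 13 s with the robot clear of everything. The hand-in gives no verdict.

- **Jaw:** I used four drags of about 24 mm along the worm's top. The jaw moved in on the early ones. On the last it shifted 0 px, where a free drag would have moved it about 4 px, so I took it as snug to within about 0.5 mm.
- **Nut:** I pushed the handle round with the shut fingers. The scene camera puts the handle's turn at 45.5°, with an error of perhaps 1 to 2°. I measured the handle rather than the nut itself, counting on the snug jaw to carry the nut with it.
- **After release:** Handle and jaw stayed put when I backed the finger off (0 px shift). The last top view shows both jaws still on the nut.
- **Forces:** The readings at the end of each move stayed around 10 N or less. No check failed or disagreed. The first two move commands were refused because they lacked some keys, and the arm did not move.

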